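# Lock the cash tin with its loose shackle

## Robot

A 6-joint arm with a two-finger parallel gripper is mounted at the origin on the work surface. World frame = base frame: x ahead of the robot, y to its left, z up, the work surface at z = 0. Lengths are in m, angles in rad, forces in N, time in s.
With the tool pointing down it reaches from about 0.3 to 0.775 m from the base axis. Payload 14.6 kg.
Tool frame: the origin (TCP) lies midway between the tips of the shut fingers; the grasp point (between the pads) lies 19 mm behind it; z points along the fingers, y is the line along which they close (so a half turn about z gives the same grasp; the last joint's range is limited). The gripper opens to 94 mm and grips with 3 to 60 N. Pads are 16 mm wide; open, the fingers measure 119 mm over their backs; the gripper's body (75 mm by 177 mm) begins 78 mm behind the grasp point.
Start: joints at [-1.324, 0.3, 1.521, -0, 1.321, -0.067], TCP at [0.17, -0.523, 0.205] pointing down, gripper open.
Joint ranges: [-3.03, 3.03], [-0.79, 2.21], [0.23, 2.52], [-1.04, 4.18], [0, 3.07], [-2.55, 2.55]. Speed limits (rad/s): [2.22, 2.22, 2.57, 3.14, 3.14, 3.14].

## Interface

Orientations are given as [roll, pitch, yaw] about the fixed x, y, z axes, in that order (R = Rz(yaw) Ry(pitch) Rx(roll)).
In Python, from station import telemetry, optics, ctrl gives the robot as it stands.
- The arm moves only by the tool carry_out, never from a script. Its argument "plan" is a list that holds one entry, the list of rows, each a list of 7 numbers: the shift along the tool's x, y, z in mm, then the turn, a rotation vector about the tool's x, y, z in rad, then the finger opening in mm, from 0 to 94. A call has 1 to 20 rows; each row shifts and turns the commanded pose from where the row before left it, along the tool's axes as they then stand; what a row does not reach is not made up. A row lasts 1/12 s, in which the tool goes at most 41.7 mm and 7.16 degrees, less where a joint would pass 70% of its speed; a pose out of reach is approached as far as the arm can. A call with a gripper value outside its range is refused whole. The fingers move at their own pace and stop on an object; "squeeze" is the grip in N (left out, the last holds). Time passes only in rows, so rows that do not move let the fingers close. It gives the time, the measured TCP pose, the force, the opening and the grip force at its end, in the units of the state.
- telemetry.get_obs(): the state, without advancing time (a new reading comes with each control period).
- optics.camera(name): name is "side" or "top" or "wrist"; returns a dict with "pixels" (400x640x3 uint8, red, green, blue), "intrinsics" (3x3 intrinsics, pixels), "origin" and "rotation" of the camera in the world. Camera axes: x right, y down, z forward; pixel columns grow to the right and rows downward; lengths in m; the calibration is good to about 2 mm. The wrist camera is an equidistant fisheye: a pixel r from the principal point sees the ray r / f radians off the axis. A picture is of the moment at which its call begins. There is no depth.
- ctrl.hand_in(): hands the job in; it is judged then, once.
The state is a dict: "time_s": time; "qpos": joint angles; "joint_vel": joint speeds; "tau": joint torques, N m; "ee_pos": TCP position; "eef_rot": TCP orientation; "force": force on the tool from outside, world axes, zero at the start; "moment": the same for the moment, N m; "grip_width": finger opening in m; "grip_force": force on a finger pad.
Only numpy, scipy, OpenCV 4.12 (cv2) and the standard library are available. Lean on these libraries where they do the work, as an engineer would, in place of code of your own. Each camera call takes 0.05 s, during which the arm holds its last target. There are 200 camera calls.

## Task

Shut the lid of the cash tin and lock it: take the loose shackle off the nail brush, set it astride the lid's steel tongue with both legs in the two holes of the brass lock, and press it down until it clicks and stays down by itself. Ease it in by feel and do not force anything, the tin is thin; leave the mug, the torch and the coin bank as they are.

Things in the scene. Friction and masses are not known exactly. Their poses are not given: they have to be found in the camera images.
- tin: Grey steel cash tin, fixed to the table: 120 deep (x), 170 wide (y), 60 high, walls 3. Origin: centre of its underside on the table; z up; its front faces its own -x. On its front stands a brass lock block, 32 deep, 86 wide, top at z 56, with two vertical 11 x 11 square holes in its top, 56 apart (centres) along the tin's y.
- lock_mark (a point): Nominal centre of the brass lock's top face, midway between its two holes, at (-90, 0, 56) mm in the tin's frame; axes as the tin's. The lock is clamped on a rail along the tin's front and really sits up to 13 mm to either side of this mark along the tin's y (exact in x, z and yaw). This offset is not measured; the lock does not shift when worked on.
- tin_lid (a joint): Angle of the tin's lid, rad: 0 shut, grows as it opens upward; starts 0.45 to 0.85. Lid 120 x 170 x 4, underside at z 60.5 when shut, hinged along its far (+x) edge. Stiff hinge: it stays where it is left; 2 to 4 N at the front pushes it down.
- tongue (a point): End of the flat steel tongue, 14 wide (y) and 3 thick, that sticks out 59 mm from the middle of the lid's front edge. With the lid shut the tongue lies over the lock between the two holes, its top at z 63.5 in the tin's frame. Moves with the lid.
- lid_hinge (a point): On the tin, middle of the lid's hinge line, at (60, 0, 60.5) mm in the tin's frame; the hinge axis is the tin's y.
- lid_press (a point): On the lid's upper face, on its middle line, 95 mm from the hinge line (4 mm above the hinge plane): a good point to push the lid down. Moves with the lid.
- shackle: Loose U-shaped shackle, about 110 g: black plastic bow block 12 (x) by 68 (y) by 24 (z), with two round steel legs, 9 diameter, 56 apart (centres) along y, reaching 40 below the bow, ends chamfered 1 mm. Same both ways round. Origin: centre of the bow's underside, z up. Starts upright astride the nail brush, bow on the brush top; grip the bow's 12 mm sides from above.
- shackle_top (a point): Centre of the bow's top, 24 above the shackle's origin. Heights of this point in the tin's frame: 120 with the legs on the lock's top, missing the holes; 100 where springs and two hidden pawls begin to resist (8 to 20 N in all must be pressed through); 91 when the pawls have snapped in and hold; 89 hard stop. Not snapped, it springs back up to 100.
- brush: Loose wooden nail brush, 100 long (x) by 32 wide (y) by 44 high, standing on its bristles. Origin: centre of its underside.
- mug: Loose steel mug, 76 diameter, 85 high, with a handle. Origin: centre of its underside, z up.
- bank: Loose plastic coin bank, round, 84 diameter, 100 high. Origin: centre of its underside, z up.
- torch: Loose grey plastic torch lying along its x, about 145 long, 38 thick. Origin: on the table near its middle, z up.
Not all that is in view belongs to the job. Several things look just like the shackle: the one meant starts nearest to the robot's base. There is more than one size of the tin; the one meant has the size given above.

How it is judged:
On the way, in this order (a step that is already met when the one before it is completed fails the run):
1. the lid is shut (value of joint tin_lid below 0.03 rad), for 0.2 s.
2. with the lid shut, both legs of the shackle are well into the holes of the lock (value of joint tin_lid below 0.03 rad and z of shackle in the frame of tin below 0.086 m and distance between shackle and lock_mark below 0.036 m and angle between shackle's own z axis and vertical below 0.15 rad), for 0.1 s.
At the end, for the whole second after the job is handed in: The lid is shut (under 0.03 rad); the shackle stands upright (within 0.12 rad) in the lock, its origin within 17 mm of the lock mark seen from above and less than 69.5 mm above the tin's underside (latched is about 67, sprung back 76), staying there by itself, at rest (value of joint tin_lid below 0.03 rad and z of shackle in the frame of tin below 0.0695 m and horizontal distance between shackle and lock_mark below 0.017 m and angle between shackle's own z axis and vertical below 0.12 rad and linear speed of shackle below 0.01 m/s); the robot touches nothing.
It fails at once if the shackle is forced against the tin, lid or lock with more than 35 N (all its contacts added up, side pressure included) (contact force between shackle and tin above 35 N).
It fails at once if the robot presses on the tin, lid or lock with more than 35 N (contact force between any of the arm, the fingers and tin above 35 N).
It fails at once if the mug, torch or coin bank is moved more than 20 mm or tipped (distance of any of mug, bank, torch from where it was at the start of the episode above 0.02 m or angle between any of mug, bank's own z axis and vertical above 0.3 rad).
It also fails if it takes over 72 s, if anything falls off the work surface, if the arm or the gripper's body presses on something with over 40 N, if the wrist force passes 120 N, or if a joint passes its speed limit or range.

## Working session

There is one attempt and no reset: what is moved stays moved. The work goes in short steps, Python scripts to look and compute and a tool call to move; the robot and the scene stay as the last step left them, time stands still between calls to the robot, and variables do not carry over. Pictures are saved under pics/ and viewed, at most 10 in all, crops included, and the job is handed in when it is done.

Besides the shell and the picture viewer there is one more tool, called as name(argument=value, ...) on one line, values as JSON. carry_out: Moves the arm, as the interface text tells. Its arguments: {"type":"object","properties":{"plan":{"type":"array","items":{"type":"array","items":{"type":"array","items":{"type":"number"}}}},"squeeze":{"type":"number"}},"required":["plan"]}

```bash
mkdir -p pics
cat > h.py <<'E'
import numpy as np, cv2, pickle
from station import telemetry, optics, ctrl
def shot(n,f=None):
    c=optics.camera(n); 
    if f: cv2.imwrite(f'pics/{f}.png',cv2.cvtColor(np.array(c['pixels']),cv2.COLOR_RGB2BGR)); pickle.dump({k:np.array(c[k]) for k in('pixels','intrinsics','origin','rotation')},open(f'pics/{f}.pkl','wb'))
    return c
def load(f): return pickle.load(open(f'pics/{f}.pkl','rb'))
def proj(c,P):
    K=np.array(c['intrinsics']);p=(np.atleast_2d(P)-np.array(c['origin']))@np.array(c['rotation'])
    q=p@K.T; return q[:,:2]/q[:,2:]
def projf(c,P):
    K=np.array(c['intrinsics']);p=(np.atleast_2d(P)-np.array(c['origin']))@np.array(c['rotation'])
    r=np.hypot(p[:,0],p[:,1]);t=np.arctan2(r,p[:,2]);return np.c_[K[0,2]+K[0,0]*t*p[:,0]/r,K[1,2]+K[1,1]*t*p[:,1]/r]
def ray(c,u,v,z,fish=False):
    K=np.array(c['intrinsics']);d=np.array([(u-K[0,2])/K[0,0],(v-K[1,2])/K[1,1],1.])
    if fish:
        r=np.hypot(d[0],d[1]); d=np.array([d[0]/r*np.sin(r),d[1]/r*np.sin(r),np.cos(r)])
    d=np.array(c['rotation'])@d;o=np.array(c['origin']); return o+d*(z-o[2])/d[2]
E
python3 - <<'E'
from h import *
for n in('top','side','wrist'):
    c=shot(n,n+'0'); print(n,np.round(c['origin'],3),np.round(c['rotation'],3).tolist(),np.round(c['intrinsics'],1).tolist())
s=telemetry.get_obs();print(s)
E
```

```text
top [ 0.326 -0.031  1.151] [-3.002, -0.014, -1.552] [[391.4, 0.0, 321.4], [0.0, 391.4, 200.0], [0.0, 0.0, 1.0]]
side [ 0.451 -0.851  0.637] [-2.171, 0.014, -0.042] [[364.5, 0.0, 316.8], [0.0, 364.5, 194.4], [0.0, 0.0, 1.0]]
wrist [ 0.248 -0.497  0.384] [2.857, 0.001, -1.257] [[309.7, 0.0, 320.6], [0.0, 309.7, 200.4], [0.0, 0.0, 1.0]]
{'time_s': 0.15, 'qpos': array([-1.32357342e+00,  3.00318474e-01,  1.52141518e+00, -9.44367282e-06,
        1.32068570e+00, -6.66075673e-02]), 'joint_vel': array([ 0.00071036, -0.00213808, -0.0025846 , -0.00132637, -0.00057958,
       -0.0012052 ]), 'tau': array([ 6.60425321e-04, -5.31949890e+01, -3.52820706e+01,  7.08288839e-02,
        2.35270540e-02, -7.38962513e-05]), 'ee_pos': array([ 0.16973232, -0.52295794,  0.20504023]), 'eef_rot': array([-3.14076718e+00, -4.58960381e-05,  3.13832792e-01]), 'force': array([ 0.89750443, -0.66417806, -0.53450677]), 'moment': array([-0.02206369,  0.02327172,  0.01941292]), 'grip_force': 0.0, 'grip_width': 0.09382698294143714}
```

View pics/top0.png

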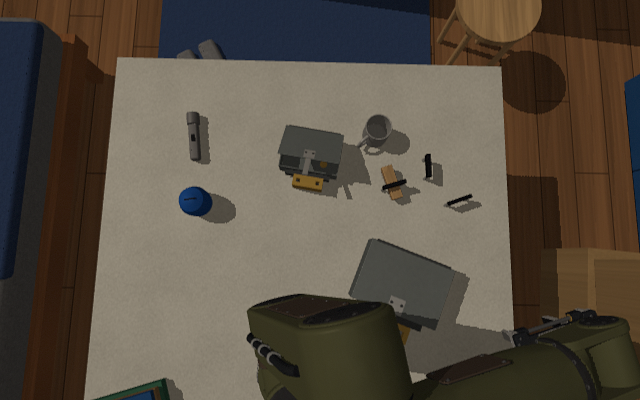

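View pics/side0.png

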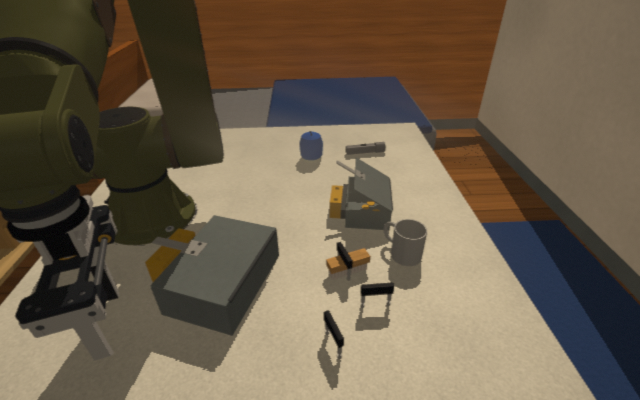

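The top view shows three shackle lookalikes: on the brush (395,184), standing loose (428,166) and lying or standing (459,200). It also shows two tins, a small one (311,155) and a big one (405,285). The side view shows the same three at (344,255), (377,290) and (333,328). I'll work out distances and look at a close crop.

Run:
```python
from h import *
t=load('top0');s=load('side0')
for n,p in dict(brushsh=(395,184),s2=(428,166),s3=(459,200)).items():
    q=ray(t,*p,.065);print(n,q.round(3),np.hypot(*q[:2]).round(3))
for p in [(286,125),(343,135),(278,161),(335,180)]: print('tin',ray(t,*p,.06).round(3))
a=cv2.resize(cv2.imread('pics/top0.png')[105:220,265:425],None,fx=4.8,fy=4.8,interpolation=cv2.INTER_CUBIC)
b=cv2.resize(cv2.imread('pics/side0.png')[150:280,310:430],None,fx=4.5,fy=4.5,interpolation=cv2.INTER_CUBIC)
cv2.imwrite('pics/ca.png',a);cv2.imwrite('pics/cb.png',b)
```

```text
Traceback (most recent call last):
  File "h.py", line 18, in ray
    d=np.array(c['rotation'])@d;o=np.array(c['origin']); return o+d*(z-o[2])/d[2]
                                                                             ~^^^
IndexError: invalid index to scalar variable.
```

The camera's rotation turns out to be roll, pitch and yaw, so I'm converting it.

```bash
sed -i "s/np.array(c\['rotation'\])/Rm(c)/g" h.py
cat >> h.py <<'E'
from scipy.spatial.transform import Rotation as Ro
def Rm(c): return Ro.from_euler('xyz',np.array(c['rotation'])).as_matrix()
E
python3 - <<'E'
from h import *
t=load('top0');s=load('side0')
for n,p in dict(brushsh=(395,184),s2=(428,166),s3=(459,200)).items():
    q=ray(t,*p,.065);print(n,q.round(3),np.hypot(*q[:2]).round(3))
for p in [(286,125),(343,135),(278,161),(335,180)]: print('tin',ray(t,*p,.06).round(3))
a=cv2.resize(cv2.imread('pics/top0.png')[105:220,265:425],None,fx=4.8,fy=4.8,interpolation=cv2.INTER_CUBIC)
b=cv2.resize(cv2.imread('pics/side0.png')[150:280,310:430],None,fx=4.5,fy=4.5,interpolation=cv2.INTER_CUBIC)
cv2.imwrite('pics/ca.png',a);cv2.imwrite('pics/cb.png',b)
E
```

```text
brushsh [ 0.529 -0.251  0.065] 0.586
s2 [ 0.583 -0.345  0.065] 0.678
s3 [ 0.487 -0.431  0.065] 0.651
tin [0.697 0.063 0.06 ]
tin [ 0.67  -0.102  0.06 ]
tin [0.59  0.082 0.06 ]
tin [ 0.538 -0.081  0.06 ]
```

View pics/ca.png

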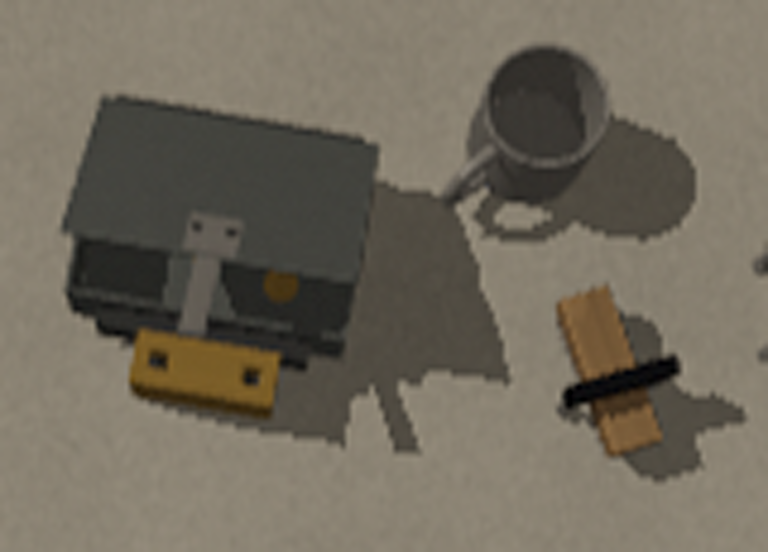

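View pics/cb.png

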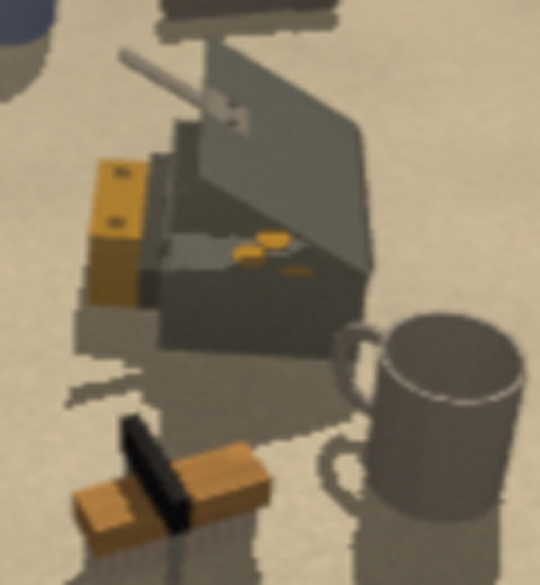

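The crops confirm the choice: the shackle on the brush is nearest the base (0.586 m), and the tin is the small one (167 mm wide in the image). The lock holes are visible at crop (159,360) and (251,377) in the top view, and at (122,173) and (116,222) in the side view. Next I'll fit the poses.

```bash
cat > fit.py <<'E'
from h import *
from scipy.optimize import least_squares
t=load('top0');s=load('side0')
T=lambda p:np.array(p)/4.8+[265,105]; S=lambda p:np.array(p)/4.5+[310,150]
def lid(th,r,y,h): return [60-r*np.cos(th)+h*np.sin(th),y,60.5+r*np.sin(th)+h*np.cos(th)]
def model(p):
    x,y,ps,th,d=p; th=th
    W=lambda q:(np.array([[np.cos(ps),-np.sin(ps),0],[np.sin(ps),np.cos(ps),0],[0,0,1]])@np.array(q)*1e-3+[x,y,0])
    L=[(0,(103,95),lid(th,0,85,4)),(0,(378,145),lid(th,0,-85,4)),(0,(62,232),lid(th,120,85,2)),(0,(355,282),lid(th,120,-85,2)),(0,(194,333),lid(th,179,0,2)),
    (0,(159,360),[-90,28+d,55]),(0,(251,377),[-90,-28+d,55]),(0,(140,330),[-74,43+d,56]),(0,(280,352),[-74,-43+d,56]),(0,(130,388),[-106,43+d,56]),(0,(272,410),[-106,-43+d,56]),
    (1,(205,38),lid(th,120,85,4)),(1,(202,180),lid(th,120,-85,2)),(1,(358,125),lid(th,0,85,4)),(1,(371,270),lid(th,0,-85,2)),(1,(122,55),lid(th,179,0,2)),
    (1,(122,173),[-90,28+d,55]),(1,(116,222),[-90,-28+d,55]),(1,(100,160),[-106,43+d,56]),(1,(150,163),[-74,43+d,56]),(1,(90,235),[-106,-43+d,56]),(1,(140,235),[-74,-43+d,56]),(1,(160,345),[-60,-85,0])]
    return np.array([proj((t,s)[c],W(q))[0]-(T,S)[c](px) for c,px,q in L])
f=least_squares(lambda p:model(p).ravel(),[.624,-.01,-.16,.65,0],loss='soft_l1',x_scale=[.01,.01,.1,.1,5])
print(f.x.round(4));print(model(f.x).round(1).tolist())
x,y,ps,th,d=f.x;c,sn=np.cos(ps),np.sin(ps)
print('lock',x-.09*c-d*1e-3*sn,y-.09*sn+d*1e-3*c)
e=np.array([ray(t,*T(q),.068) for q in((567,399),(677,366))]);print('bow top cam',e.mean(0),e)
e=np.array([ray(s,*S(q),.068) for q in((132,420),(180,508))]);print('bow side cam',e.mean(0),e)
E
python3 fit.py
```

```text
[ 0.6234 -0.0121 -0.1468  0.5537 -4.6232]
[[-0.6, -0.5], [0.3, -1.2], [-0.6, -0.2], [0.7, -0.2], [-0.5, -0.3], [-0.2, -0.4], [0.0, -0.7], [-0.5, -0.5], [0.1, -0.1], [-0.4, -1.7], [-0.1, -1.3], [0.1, -1.0], [-0.9, 0.3], [-0.5, -0.3], [-0.0, 2.3], [-0.7, 0.0], [-0.4, 0.5], [-0.3, 0.8], [-0.7, 0.1], [-0.8, -0.1], [-0.7, 0.5], [-0.1, 1.1], [-0.6, 1.6]]
lock 0.5336720730211433 -0.003522878944224821
bow top cam [ 0.52663212 -0.24898991  0.068     ] [[ 0.51609956 -0.2165559   0.068     ]
 [ 0.53716467 -0.28142392  0.068     ]]
bow side cam [ 0.530724   -0.25423078  0.068     ] [[ 0.52211223 -0.22231095  0.068     ]
 [ 0.53933577 -0.28615062  0.068     ]]
```

carry_out(plan=[[[33.7, -20.8, -2, 0, 0, 0, 0], [33.7, -20.8, -2, 0, 0, 0, 0], [33.7, -20.8, -2, 0, 0, 0, 0], [33.7, -20.8, -2, 0, 0, 0, 0], [33.7, -20.8, -2, 0, 0, 0, 0], [33.7, -20.8, -2, 0, 0, 0, 0], [33.7, -20.8, -2, 0, 0, 0, 0], [33.7, -20.8, -2, 0, 0, 0, 0], [33.7, -20.8, 0, 0, 0, 0, 0], [33.7, -20.8, 0, 0, 0, 0, 0], [33.7, -20.8, 0, 0, 0, 0, 0], [33.7, -20.8, 0, 0, 0, 0, 0], [33.7, -20.8, 0, 0, 0, 0, 0], [33.7, -20.8, 0, 0, 0, 0, 0], [33.7, -20.8, 0, 0, 0, 0, 0], [33.7, -20.8, 0, 0, 0, 0, 0], [33.7, -20.8, 0, 0, 0, 0, 0], [0, 0, 0, 0, 0, 0, 0]]], squeeze=30)

```text
time_s: 1.65
ee_pos: [0.6078, -0.0051, 0.2201]
eef_rot: [-3.14, 0.001, 0.318]
force: [-0.5, -0.4, -0.2]
grip_width: 0.0004
grip_force: 0.0
```

carry_out(plan=[[[0, 0, 7, 0, 0, -0.123, 0], [0, 0, 7, 0, 0, -0.123, 0], [0, 0, 7, 0, 0, -0.123, 0], [0, 0, 7, 0, 0, -0.123, 0], [0, 0, 7, 0, 0, -0.123, 0], [0, 0, 7, 0, 0, -0.123, 0], [0, 0, 7, 0, 0, -0.123, 0], [0, 0, 7, 0, 0, -0.123, 0], [0, 0, 7, 0, 0, -0.123, 0], [0, 0, 0, 0, 0, 0, 0], [0, 0, 0, 0, 0, 0, 0]]])

```text
time_s: 2.57
ee_pos: [0.6053, -0.0101, 0.1582]
eef_rot: [-3.141, 0.0, 1.417]
force: [0.1, 0.4, -0.6]
grip_width: 0.0003
grip_force: 0.0
```

Run:
```python
from h import *
shot('wrist','w1');shot('side','s1');s=telemetry.get_obs();print({k:np.round(s[k],3) for k in('time_s','ee_pos','eef_rot','force','qpos')})
```

```text
{'time_s': np.float64(2.667), 'ee_pos': array([ 0.606, -0.01 ,  0.159]), 'eef_rot': array([ 3.141, -0.   ,  1.417]), 'force': array([-0.654, -0.509, -0.233]), 'qpos': array([-0.077,  0.462,  1.409, -0.   ,  1.27 ,  0.077])}
```

View pics/w1.png

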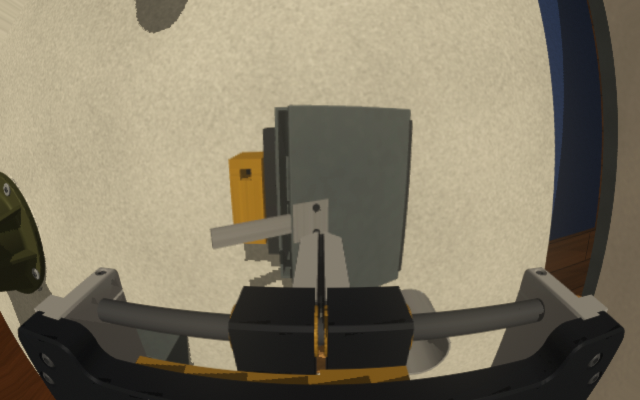

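The wrist view shows the tool over the lid's middle line, with the lid open ahead of it and one lock hole visible at (245,174). I'll press the lid down along its arc.

carry_out(plan=[[[0, 0, 10, 0, 0, 0, 0], [0, 0, 10, 0, 0, 0, 0], [0, 0, 10, 0, 0, 0, 0], [0, 0, 8, 0, 0, 0, 0], [0, -0.5, 4, 0, 0, 0, 0], [0, -1.5, 4, 0, 0, 0, 0], [0, -1.5, 4, 0, 0, 0, 0], [0, -1.5, 4, 0, 0, 0, 0], [0, -1.5, 4, 0, 0, 0, 0], [0, -1.5, 4, 0, 0, 0, 0], [0, -1.5, 4, 0, 0, 0, 0], [0, -1.5, 4, 0, 0, 0, 0], [0, -1.2, 4, 0, 0, 0, 0], [0, -1, 4, 0, 0, 0, 0], [0, -0.8, 4, 0, 0, 0, 0], [0, -0.5, 4, 0, 0, 0, 0], [0, 0, 2, 0, 0, 0, 0], [0, 0, 2, 0, 0, 0, 0], [0, 0, 0, 0, 0, 0, 0]]])

```text
time_s: 4.25
ee_pos: [0.5909, -0.0078, 0.0679]
eef_rot: [-3.141, 0.0, 1.421]
force: [-0.0, -0.1, 0.4]
grip_width: 0.0006
grip_force: 0.0
```

carry_out(plan=[[[0, 0, 1, 0, 0, 0, 0], [0, 0, 1, 0, 0, 0, 0], [0, 0, 1, 0, 0, 0, 0], [0, 0, 0, 0, 0, 0, 0]]])

```text
time_s: 4.58
ee_pos: [0.5912, -0.0078, 0.0653]
eef_rot: [-3.141, 0.0, 1.421]
force: [-0.1, -0.6, 0.2]
grip_width: 0.0005
grip_force: 0.0
```

carry_out(plan=[[[0, 0, 0.7, 0, 0, 0, 0], [0, 0, 0, 0, 0, 0, 0]]])

```text
time_s: 4.75
ee_pos: [0.5912, -0.0078, 0.0648]
eef_rot: [3.141, -0.0, 1.421]
force: [-0.6, 0.4, 1.0]
grip_width: 0.0003
grip_force: 0.4
```

carry_out(plan=[[[0, 0, 0.5, 0, 0, 0, 0], [0, 0, 0, 0, 0, 0, 0]]])

```text
time_s: 4.92
ee_pos: [0.5913, -0.0078, 0.0647]
eef_rot: [3.141, -0.0, 1.421]
force: [-3.2, -0.6, 5.1]
grip_width: 0.0002
grip_force: 2.9
```

carry_out(plan=[[[0, 0, 0.3, 0, 0, 0, 0], [0, 0, 0, 0, 0, 0, 0], [0, 0, 0, 0, 0, 0, 0]]])

```text
time_s: 5.17
ee_pos: [0.5913, -0.0078, 0.0647]
eef_rot: [3.141, 0.0, 1.421]
force: [-4.9, 0.3, 8.7]
grip_width: 0.0003
grip_force: 4.4
```

Run:
```python
from h import *
shot('side','s2')
b=cv2.resize(cv2.imread('pics/s2.png')[140:280,280:430],None,fx=4,fy=4,interpolation=cv2.INTER_CUBIC)
cv2.imwrite('pics/c2.png',b)
```

```text
(no output)
```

View pics/c2.png

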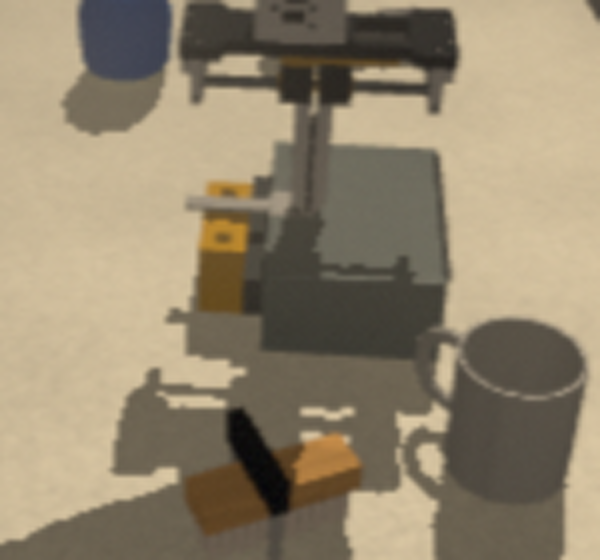

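The lid is shut, with the tongue over the lock between the two holes (crop (225,190) and (223,238)). Going to the shackle next.

carry_out(plan=[[[0, 0, -30, 0, 0, 0, 0], [0, 0, -40, 0, 0, 0, 45], [-35.7, -3.6, -10, 0, 0, 0, 45], [-35.7, -3.6, 0, 0, 0, 0, 45], [-35.7, -3.6, 0, 0, 0, 0, 45], [-35.7, -3.6, 0, 0, 0, 0, 45], [-35.7, -3.6, 0, 0, 0, 0, 45], [-35.7, -3.6, 0, 0, 0, 0, 45], [-35.7, -3.6, 0, 0, 0, 0, 45], [0, 0, 3, 0, 0, -0.11, 45], [0, 0, 3, 0, 0, -0.11, 45], [0, 0, 3, 0, 0, -0.11, 45], [0, 0, 3, 0, 0, -0.11, 45], [0, 0, 0, 0, 0, 0, 45], [0, 0, 0, 0, 0, 0, 45]]])

```text
time_s: 6.47
ee_pos: [0.5289, -0.2511, 0.1318]
eef_rot: [-3.141, -0.0, 1.857]
force: [0.3, 1.3, -0.6]
grip_width: 0.0446
grip_force: 0.0
```

Run:
```python
from h import *
c=shot('wrist','w3');s=telemetry.get_obs();print({k:np.round(s[k],4) for k in('time_s','ee_pos','eef_rot','force')})
p=projf(c,[.529,-.251,.068]);print(p, c['origin'],c['rotation'])
a=cv2.imread('pics/w3.png')[180:400,220:420];cv2.imwrite('pics/c3.png',cv2.resize(a,None,fx=3,fy=2.7,interpolation=cv2.INTER_CUBIC))
```

```text
{'time_s': np.float64(6.5167), 'ee_pos': array([ 0.529 , -0.2511,  0.132 ]), 'eef_rot': array([3.1415, 0.    , 1.8569]), 'force': array([-0.149 , -1.2264,  1.0542])}
[[320.63562011 213.76643474]] [ 0.50554049 -0.17191876  0.31059414] [ 2.85705385e+00 -3.49137172e-04  2.86978496e-01]
```

View pics/c3.png

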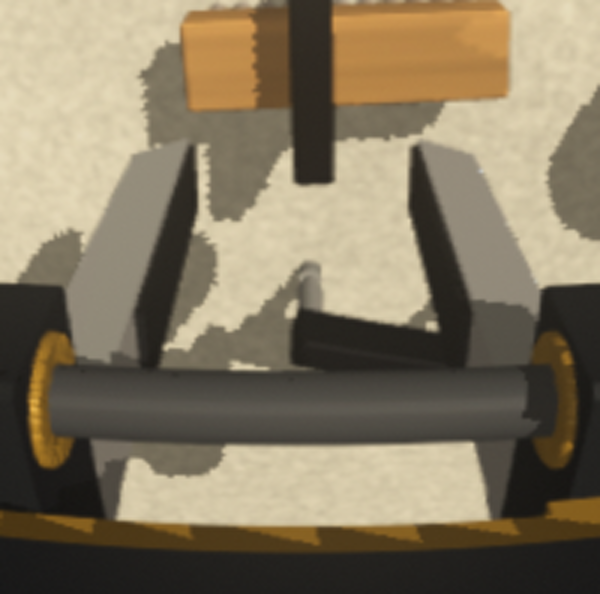

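The wrist crop shows the bow running straight between the open fingers, with its lower end at crop (313,183), and the brush across it. I'll measure both ends numerically.

Run:
```python
from h import *
c=load('w3');g=c['pixels'].astype(int).sum(2)
for v in range(165,256,5):
    d=np.where(g[v,290:360]<150)[0]+290
    print(v,d.min() if len(d) else None,d.max() if len(d) else None,len(d), end=' | ')
col=g[:,324];print();print([ (v,col[v]) for v in list(range(160,192,2))+list(range(238,256,2))])
m=np.array([.529,-.251]);u=np.array([-np.sin(.287),np.cos(.287)])
for k in (34,-34): print(k,projf(c,[*(m+u*k*1e-3),.068]))
```

```text
165 None None 0 | 170 317 328 12 | 175 317 328 12 | 180 317 329 13 | 185 317 329 13 | 190 317 329 13 | 195 317 329 13 | 200 317 329 13 | 205 317 329 13 | 210 317 329 13 | 215 317 329 13 | 220 318 330 13 | 225 318 330 13 | 230 318 330 13 | 235 319 358 12 | 240 319 359 13 | 245 319 359 13 | 250 358 359 2 | 255 357 359 3 | 
[(160, np.int64(594)), (162, np.int64(442)), (164, np.int64(419)), (166, np.int64(342)), (168, np.int64(140)), (170, np.int64(135)), (172, np.int64(140)), (174, np.int64(140)), (176, np.int64(141)), (178, np.int64(137)), (180, np.int64(137)), (182, np.int64(134)), (184, np.int64(133)), (186, np.int64(132)), (188, np.int64(133)), (190, np.int64(130)), (238, np.int64(117)), (240, np.int64(119)), (242, np.int64(120)), (244, np.int64(119)), (246, np.int64(119)), (248, np.int64(413)), (250, np.int64(577)), (252, np.int64(581)), (254, np.int64(590))]
34 [[320.63608104 173.35357776]]
-34 [[320.6348187  250.90120325]]
```

carry_out(plan=[[[2, 2.5, 20, 0, 0, 0, 45], [0, 0, 20, 0, 0, 0, 45], [0, 0, 20, 0, 0, 0, 45], [0, 0, 15, 0, 0, 0, 45], [0, 0, 5, 0, 0, 0, 45], [0, 0, 3, 0, 0, 0, 45], [0, 0, 2.5, 0, 0, 0, 45], [0, 0, 0, 0, 0, 0, 45], [0, 0, 0, 0, 0, 0, 5], [0, 0, 0, 0, 0, 0, 5], [0, 0, 0, 0, 0, 0, 5], [0, 0, 0, 0, 0, 0, 5], [0, 0, 0, 0, 0, 0, 5], [0, 0, 0, 0, 0, 0, 5]]], squeeze=40)

```text
time_s: 7.68
ee_pos: [0.5308, -0.2485, 0.0466]
eef_rot: [3.141, 0.0, 1.861]
force: [-1.1, 0.3, 0.6]
grip_width: 0.0119
grip_force: 40.0
```

carry_out(plan=[[[0, 0, -10, 0, 0, 0, 5], [0, 0, -25, 0, 0, 0, 5], [0, 0, -25, 0, 0, 0, 5], [0, 0, -26, 0, 0, 0, 5], [33.4, 10.4, 0, 0, 0, 0, 5], [33.4, 10.4, 0, 0, 0, 0, 5], [33.4, 10.4, 0, 0, 0, 0, 5], [33.4, 10.4, 0, 0, 0, 0, 5], [33.4, 10.4, 0, 0, 0, 0, 5], [33.4, 10.4, 0, 0, 0, 0, 5], [33.4, 10.4, 0, 0, 0, 0, 5], [0, 0, 0, 0, 0, 0.109, 5], [0, 0, 0, 0, 0, 0.109, 5], [0, 0, 0, 0, 0, 0.109, 5], [0, 0, 0, 0, 0, 0.109, 5], [0, 0, 10, 0, 0, 0, 5], [0, 0, 10, 0, 0, 0, 5], [0, 0, 0, 0, 0, 0, 5], [0, 0, 0, 0, 0, 0, 5]]])

```text
time_s: 9.27
ee_pos: [0.5332, -0.0037, 0.1116]
eef_rot: [-3.14, 0.0, 1.427]
force: [-0.6, 0.7, -1.7]
grip_width: 0.0119
grip_force: 40.0
```

Run:
```python
from h import *
for n in('side','top','wrist'): shot(n,n[0]+'4')
s=telemetry.get_obs();print({k:np.round(s[k],4) for k in('time_s','ee_pos','eef_rot','force','grip_width')})
a=cv2.resize(cv2.imread('pics/s4.png')[140:230,290:390],(600,540),interpolation=cv2.INTER_CUBIC)
cv2.imwrite('pics/c4.png',a)
b=cv2.resize(cv2.imread('pics/w4.png')[130:330,220:420],(600,600),interpolation=cv2.INTER_CUBIC)
cv2.imwrite('pics/c5.png',b)
```

```text
{'time_s': np.float64(9.4167), 'ee_pos': array([ 0.5338, -0.0037,  0.1127]), 'eef_rot': array([ 3.1413, -0.    ,  1.4259]), 'force': array([-0.2469, -0.7777, -1.5288]), 'grip_width': np.float64(0.0116)}
```

View pics/c4.png

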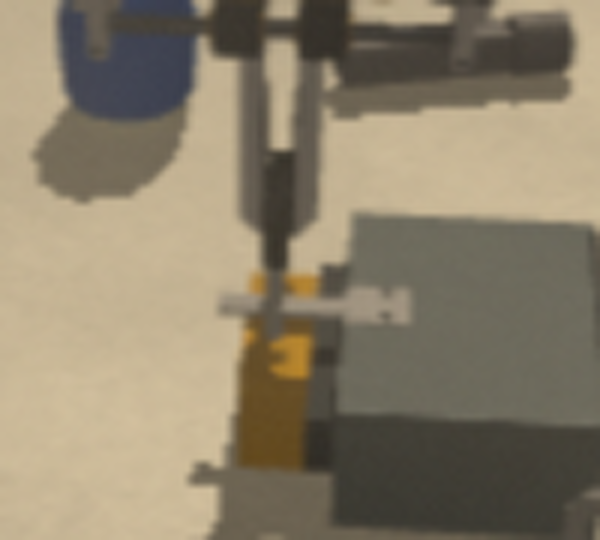

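View pics/c5.png

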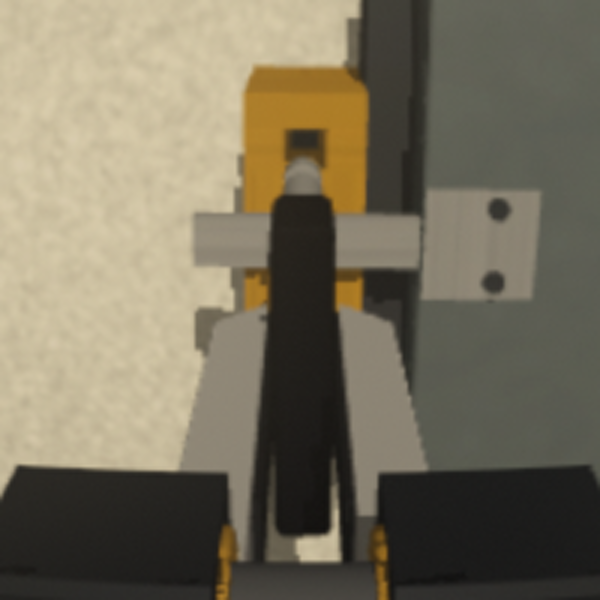

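The side crop shows the legs over the lock and tongue, slightly above it. In the wrist crop the +y hole is at (305,146) and the leg beside it is at (303,180), so x is well aligned. Next I'll work out the y error in the wrist camera's frame.

Run:
```python
from h import *
c=load('w4');a=1.4265;X=np.array([np.cos(a),np.sin(a)]);Y=np.array([np.sin(a),-np.cos(a)]);tcp=np.array([.5338,-.0037])
def loc(u,v,z): q=ray(c,u,v,z,True)[:2]-tcp; return (np.array([q@X,q@Y])*1e3).round(2)
g=c['pixels'].astype(int)
print('col321',[(v,int(g[v,321].sum())) for v in range(150,202)])
print('col343',[(v,int(g[v,310].sum())) for v in range(150,180)])
print('hole row178',[(u,int(g[178,u].sum())) for u in range(296,348)])
print('bowrow 240',[(u,int(g[240,u].sum())) for u in range(303,340)])
print('row 192 leg',[(u,int(g[191,u].sum())) for u in range(308,336)])
print('bow -y end',[(v,int(g[v,321].sum())) for v in range(298,312)])
for v in (152.5,160.7,173.3,188): print(v,loc(321.7,v,.056))
for v in (195,196): print('bow +y bottom/top',v,loc(321,v,.110),loc(321,v,.134))
for v in (307,308): print('bow -y top',v,loc(321,v,.134))
```

```text
col321 [(150, 548), (151, 510), (152, 413), (153, 311), (154, 298), (155, 299), (156, 301), (157, 301), (158, 301), (159, 302), (160, 306), (161, 329), (162, 338), (163, 340), (164, 338), (165, 338), (166, 337), (167, 338), (168, 338), (169, 337), (170, 338), (171, 334), (172, 307), (173, 186), (174, 138), (175, 125), (176, 129), (177, 128), (178, 131), (179, 149), (180, 171), (181, 199), (182, 265), (183, 333), (184, 362), (185, 394), (186, 396), (187, 374), (188, 357), (189, 353), (190, 353), (191, 351), (192, 353), (193, 348), (194, 294), (195, 134), (196, 102), (197, 99), (198, 102), (199, 100), (200, 100), (201, 100)]
col343 [(150, 557), (151, 485), (152, 388), (153, 318), (154, 312), (155, 308), (156, 307), (157, 304), (158, 304), (159, 307), (160, 312), (161, 337), (162, 339), (163, 338), (164, 342), (165, 340), (166, 340), (167, 340), (168, 337), (169, 339), (170, 339), (171, 340), (172, 340), (173, 346), (174, 343), (175, 343), (176, 344), (177, 343), (178, 337), (179, 334)]
hole row178 [(296, 581), (297, 580), (298, 578), (299, 563), (300, 508), (301, 420), (302, 348), (303
[... 1078 characters left out ...]
 (316, 299), (317, 316), (318, 331), (319, 343), (320, 350), (321, 351), (322, 351), (323, 345), (324, 334), (325, 322), (326, 317), (327, 332), (328, 333), (329, 333), (330, 331), (331, 328), (332, 326), (333, 328), (334, 328), (335, 326)]
bow -y end [(298, 62), (299, 62), (300, 61), (301, 63), (302, 63), (303, 65), (304, 60), (305, 59), (306, 59), (307, 93), (308, 262), (309, 449), (310, 545), (311, 545)]
152.5 [51.79  0.61]
160.7 [45.43  0.61]
173.3 [35.56  0.62]
188 [23.83  0.64]
bow +y bottom/top 195 [3.293e+01 1.000e-02] [ 3.949e+01 -3.000e-02]
bow +y bottom/top 196 [3.23e+01 1.00e-02] [ 3.895e+01 -3.000e-02]
bow -y top 307 [-3.182e+01  2.000e-02]
bow -y top 308 [-3.259e+01  2.000e-02]
```

The hole sits about +2.5 mm in tool x and +0.5 mm in tool y from the legs. I'll shift by that, then go down by feel.

carry_out(plan=[[[1.3, 0.3, 2, 0, 0, 0, 5], [1.2, 0.2, 4, 0, 0, 0, 5], [0, 0, 3, 0, 0, 0, 5], [0, 0, 1, 0, 0, 0, 5], [0, 0, 0, 0, 0, 0, 5], [0, 0, 0, 0, 0, 0, 5]]])

```text
time_s: 9.92
ee_pos: [0.5345, -0.0012, 0.1024]
eef_rot: [-3.141, 0.0, 1.425]
force: [-0.2, -0.0, -0.7]
grip_width: 0.0119
grip_force: 40.0
```

carry_out(plan=[[[0, 0, 1, 0, 0, 0, 5], [0, 0, 1, 0, 0, 0, 5], [0, 0, 1, 0, 0, 0, 5], [0, 0, 0.7, 0, 0, 0, 5], [0, 0, 0, 0, 0, 0, 5]]])

```text
time_s: 10.33
ee_pos: [0.5344, -0.0012, 0.0986]
eef_rot: [-3.141, 0.0, 1.425]
force: [0.3, 0.2, -1.4]
grip_width: 0.0118
grip_force: 40.0
```

carry_out(plan=[[[0, 0, 0.7, 0, 0, 0, 5], [0, 0, 0, 0, 0, 0, 5]]])

```text
time_s: 10.5
ee_pos: [0.5345, -0.0012, 0.098]
eef_rot: [-3.141, 0.0, 1.425]
force: [0.3, 0.7, -0.9]
grip_width: 0.0114
grip_force: 40.0
```

carry_out(plan=[[[0, 0, 0.6, 0, 0, 0, 5], [0, 0, 0, 0, 0, 0, 5]]])

```text
time_s: 10.67
ee_pos: [0.5345, -0.0012, 0.0974]
eef_rot: [-3.142, 0.0, 1.425]
force: [-0.5, -0.1, -0.9]
grip_width: 0.0117
grip_force: 40.0
```

carry_out(plan=[[[0, 0, 0.6, 0, 0, 0, 5], [0, 0, 0, 0, 0, 0, 5]]])

```text
time_s: 10.83
ee_pos: [0.5345, -0.0012, 0.0967]
eef_rot: [-3.141, -0.0, 1.425]
force: [0.3, -0.6, -1.3]
grip_width: 0.0119
grip_force: 40.0
```

carry_out(plan=[[[0, 0, 0.6, 0, 0, 0, 5], [0, 0, 0, 0, 0, 0, 5]]])

```text
time_s: 11.0
ee_pos: [0.5345, -0.0012, 0.0961]
eef_rot: [-3.141, -0.0, 1.425]
force: [-0.5, -0.1, -1.1]
grip_width: 0.0117
grip_force: 40.0
```

carry_out(plan=[[[0, 0, 1, 0, 0, 0, 5], [0, 0, 1, 0, 0, 0, 5], [0, 0, 0, 0, 0, 0, 5]]])

```text
time_s: 11.25
ee_pos: [0.5344, -0.0012, 0.094]
eef_rot: [-3.141, -0.0, 1.425]
force: [-0.1, 0.6, -0.8]
grip_width: 0.0115
grip_force: 40.0
```

carry_out(plan=[[[0, 0, 1, 0, 0, 0, 5], [0, 0, 1, 0, 0, 0, 5], [0, 0, 0, 0, 0, 0, 5]]])

```text
time_s: 11.5
ee_pos: [0.5344, -0.0012, 0.092]
eef_rot: [-3.141, 0.0, 1.425]
force: [0.3, 0.5, -1.4]
grip_width: 0.0116
grip_force: 40.0
```

carry_out(plan=[[[0, 0, 1, 0, 0, 0, 5], [0, 0, 1, 0, 0, 0, 5], [0, 0, 1, 0, 0, 0, 5], [0, 0, 1, 0, 0, 0, 5], [0, 0, 0, 0, 0, 0, 5]]])

```text
time_s: 11.92
ee_pos: [0.5344, -0.0012, 0.088]
eef_rot: [-3.141, 0.0, 1.425]
force: [0.3, 0.2, -1.2]
grip_width: 0.0122
grip_force: 40.0
```

carry_out(plan=[[[0, 0, 1, 0, 0, 0, 5], [0, 0, 1, 0, 0, 0, 5], [0, 0, 1, 0, 0, 0, 5], [0, 0, 1, 0, 0, 0, 5], [0, 0, 0, 0, 0, 0, 5]]])

```text
time_s: 12.33
ee_pos: [0.5344, -0.0012, 0.084]
eef_rot: [-3.141, 0.0, 1.425]
force: [0.3, -0.3, -1.0]
grip_width: 0.0115
grip_force: 40.0
```

carry_out(plan=[[[0, 0, 1, 0, 0, 0, 5], [0, 0, 1, 0, 0, 0, 5], [0, 0, 1, 0, 0, 0, 5], [0, 0, 1, 0, 0, 0, 5], [0, 0, 1, 0, 0, 0, 5], [0, 0, 0, 0, 0, 0, 5]]], squeeze=55)

```text
time_s: 12.83
ee_pos: [0.5351, -0.0013, 0.08]
eef_rot: [3.14, -0.0, 1.425]
force: [-0.1, 0.6, 5.6]
grip_width: 0.0116
grip_force: 55.0
```

carry_out(plan=[[[0, 0, 1, 0, 0, 0, 5], [0, 0, 1, 0, 0, 0, 5], [0, 0, 0, 0, 0, 0, 5]]])

```text
time_s: 13.08
ee_pos: [0.5349, -0.0012, 0.0776]
eef_rot: [3.14, -0.0, 1.425]
force: [1.0, 0.3, -1.0]
grip_width: 0.0112
grip_force: 55.0
```

carry_out(plan=[[[0, 0, 1, 0, 0, 0, 5], [0, 0, 1, 0, 0, 0, 5], [0, 0, 0, 0, 0, 0, 5]]])

```text
time_s: 13.33
ee_pos: [0.5347, -0.0012, 0.0752]
eef_rot: [3.141, -0.0, 1.425]
force: [0.8, -0.0, 0.9]
grip_width: 0.0113
grip_force: 55.0
```

carry_out(plan=[[[0, 0, 1, 0, 0, 0, 5], [0, 0, 0, 0, 0, 0, 5]]])

```text
time_s: 13.5
ee_pos: [0.5347, -0.0013, 0.0741]
eef_rot: [3.141, -0.0, 1.425]
force: [2.6, 0.3, 0.9]
grip_width: 0.0113
grip_force: 55.0
```

carry_out(plan=[[[0, 0, 1, 0, 0, 0, 5], [0, 0, 0, 0, 0, 0, 5]]])

```text
time_s: 13.67
ee_pos: [0.5346, -0.0013, 0.0731]
eef_rot: [3.141, -0.0, 1.425]
force: [3.0, 0.8, 1.5]
grip_width: 0.0118
grip_force: 55.0
```

carry_out(plan=[[[0, 0, 1, 0, 0, 0, 5], [0, 0, 0, 0, 0, 0, 5]]])

```text
time_s: 13.83
ee_pos: [0.5345, -0.0012, 0.0721]
eef_rot: [3.142, -0.0, 1.425]
force: [3.5, -0.4, 0.9]
grip_width: 0.0113
grip_force: 55.0
```

Run:
```python
from h import *
c=shot('wrist','w5');o=load('w4')
for n,k in(('old',o),('new',c)):
    g=np.array(k['pixels']).astype(int).sum(2);print(n,[int(x) for x in g[300:318,321]],[int(x) for x in g[186:200,321]],[int(x) for x in g[240,303:340]])
```

```text
old [61, 63, 63, 65, 60, 59, 59, 93, 262, 449, 545, 545, 536, 537, 543, 539, 517, 308] [396, 374, 357, 353, 353, 351, 353, 348, 294, 134, 102, 99, 102, 100] [399, 399, 396, 393, 368, 284, 147, 97, 94, 96, 98, 96, 97, 95, 96, 92, 95, 94, 89, 91, 92, 88, 93, 91, 89, 89, 85, 82, 85, 112, 232, 335, 385, 394, 390, 390, 391]
new [72, 63, 60, 61, 62, 60, 60, 71, 148, 238, 276, 284, 285, 286, 288, 281, 266, 187] [347, 345, 317, 286, 354, 367, 364, 359, 305, 141, 103, 104, 106, 106] [409, 410, 411, 409, 391, 328, 158, 102, 98, 101, 100, 100, 102, 100, 100, 101, 101, 100, 99, 97, 94, 94, 94, 95, 96, 90, 89, 88, 87, 130, 284, 371, 403, 406, 405, 405, 405]
```

The shackle hasn't slipped in the grip, so I'll keep pressing in small steps.

carry_out(plan=[[[0, 0, 1, 0, 0, 0, 5], [0, 0, 0, 0, 0, 0, 5]]])

```text
time_s: 14.05
ee_pos: [0.5345, -0.0013, 0.0711]
eef_rot: [-3.142, 0.0, 1.425]
force: [3.9, 0.2, 2.0]
grip_width: 0.0114
grip_force: 55.0
```

carry_out(plan=[[[0, 0, 1, 0, 0, 0, 5], [0, 0, 0, 0, 0, 0, 5]]])

```text
time_s: 14.22
ee_pos: [0.5342, -0.0013, 0.0698]
eef_rot: [-3.141, 0.0, 1.425]
force: [2.7, -1.1, -2.4]
grip_width: 0.0116
grip_force: 55.0
```

carry_out(plan=[[[0, 0, 1, 0, 0, 0, 5], [0, 0, 0, 0, 0, 0, 5]]])

```text
time_s: 14.38
ee_pos: [0.5343, -0.0013, 0.069]
eef_rot: [-3.141, 0.0, 1.425]
force: [-0.6, -0.5, 2.8]
grip_width: 0.0118
grip_force: 55.0
```

carry_out(plan=[[[0, 0, 0.5, 0, 0, 0, 5], [0, 0, 0, 0, 0, 0, 5]]])

```text
time_s: 14.55
ee_pos: [0.5343, -0.0013, 0.0686]
eef_rot: [-3.141, 0.0, 1.425]
force: [0.3, -1.1, 3.3]
grip_width: 0.0116
grip_force: 55.0
```

carry_out(plan=[[[0, 0, 0, 0, 0, 0, 14], [0, 0, 0, 0, 0, 0, 18], [0, 0, 0, 0, 0, 0, 22], [0, 0, -3, 0, 0, 0, 22], [0, 0, -10, 0, 0, 0, 22], [0, 0, -25, 0, 0, 0, 22], [0, 0, -30, 0, 0, 0, 22], [0, 0, -30, 0, 0, 0, 22], [0, 0, 0, 0, 0, 0, 22], [0, 0, 0, 0, 0, 0, 22]]])

```text
time_s: 15.38
ee_pos: [0.5352, -0.0013, 0.1688]
eef_rot: [3.138, -0.0, 1.425]
force: [0.2, 0.5, -0.4]
grip_width: 0.0215
grip_force: 0.0
```

Run:
```python
from h import *
for n in('side','top','wrist'): shot(n,n[0]+'6')
a=cv2.resize(cv2.imread('pics/s6.png')[140:230,290:390],(600,540),interpolation=cv2.INTER_CUBIC)
cv2.imwrite('pics/c6.png',a)
s=load('s6')
R=np.array([np.sin(.147),np.cos(.147)])
m=np.array([.5344,-.0012])
for z in (.091,.100):
    for k in(-.034,.034): print(z,k,((proj(s,[*(m+R*k),z])[0]-[290,140])*6).round())
```

```text
0.091 -0.034 [275. 300.]
0.091 0.034 [283. 221.]
0.1 -0.034 [275. 283.]
0.1 0.034 [284. 205.]
```

View pics/c6.png

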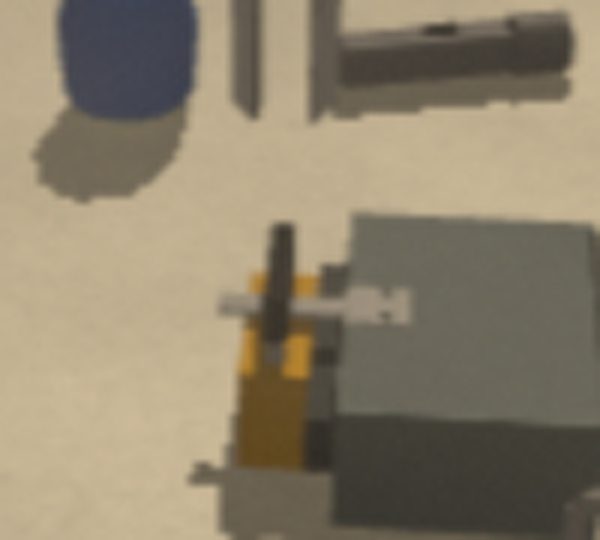

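The side crop shows the bow's top far edge at row 224. That fits the latched height (221 predicted) and not the sprung-back one (205). The lid is shut and the gripper is clear, so I'm handing in.

```bash
python3 -c "
from station import ctrl
print(ctrl.hand_in())"
```

```text
the job is handed in; nothing more can be done
None
```

The job is handed in: the lid is shut, the shackle is latched in the lock at about 91 mm by the side camera, and the gripper is clear; the system returned no verdict.

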